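Hold the battery box against the edging strip of a model base

TASK

This battery box will light the street lamps of our town model. Slide its cover fully shut, set the box flat on its pencilled outline with its closed front end square against the wooden edging strip (the cover's thumb ridge pointing away from the strip), and keep it pressed against the strip with a steady push of about 10 newtons while I screw it down. Finish while still holding it pressed; do not ram the strip, and leave the other things where they are.

Things in the scene. Friction and masses are not known exactly. Their poses are not given: they have to be found in the camera images.
- box: the battery box: loose black plastic box, 112 mm long (its x), 58 wide (y), 34 high, 0.27 to 0.47 kg. Origin: centre of its underside. The +x end is the closed front end; the cover leaves over the -x end. Two screw ears, 3 mm thick, 14 mm long, jut 12.5 mm from the foot of the sides at x = +44 (+y side) and -44 (-y side): the middle of the sides is clear to grip. Starts right of the model
- box_front (a point): foot of the closed front end of the battery box, in the middle of its width (box frame x = +56 mm, y = 0, z = 0)
- cover (a joint): how far the box's grey cover is open, in m: 0 fully shut, up to 0.085. It slides along the box's x axis and shuts towards +x (the front end), sticking out behind the box while open. About 0.4 N moves it and it stays where left; pushed harder (from 1.2 to 3.5 N) the whole box slides on the table
- cover_ridge (a point): middle of the top of the cover's thumb ridge, a bar 40 mm wide (box y), 10 mm long (box x) and 11 mm high on the 3 mm cover plate, at the cover's rear edge: its rear face is 5 mm behind this point. Plate and ridge give a rear face 14 mm high to push on, 30 to 44 mm above the box's underside. Shut, this point is at box x = -51 mm
- board: the town model: plywood base 280 mm (its x) by 340 mm (y), its papered top 15 mm above the table, taped down and immovable. Origin: centre of its underside; +x points to the edge with the strip, away from the robot. Houses, lamps, a hedge and trees, up to 52 mm above its top, stand in its near part (x below -40 mm) and at its sides (more than 110 mm either side of its middle); the rest is clear
- batten: the wooden edging strip fixed along the far edge of the model base: 12 mm thick, 340 mm long (its y), standing 22 mm above the top of the base. Origin: middle of its underside, on top of the base; its near face, the stop, is 6 mm towards -x. The strip feels your push less the drag of the box on the paper, about 0.6 of the weight and push bearing down on the base
- outline: the place for the battery box: three sides of a rectangle (64 mm wide) in dark pencil on the white top of the base, open towards the strip. Origin: the spot where the box's origin belongs, on the top of the base, 56 mm from the strip's near face; +x points square to the strip. A small cross marks it
- house: loose card model house 42 x 50 mm, 51 mm high, standing on the near part of the model base. Leave it alone. Origin: centre of its underside
- tub: round white tub with an orange lid, 102 mm across, 82 mm high, on the right. Leave it alone. Origin: centre of its underside
- rolling_pin: wooden rolling pin, 42 mm thick, 336 mm long along its y, at the far right. Leave it alone. Origin: below its middle, on the table
- scissors: scissors lying flat, 190 mm long, near right. Leave them alone. Origin: at the pivot, on the table
- pliers: pliers lying flat, 160 mm long, near the robot. Leave them alone. Origin: near the middle, on the table
- knife: snap-off craft knife lying flat, 160 mm long along its x, beyond the model. Leave it alone. Origin: middle of the handle, on the table
- jar: jar of paint, 62 mm across, 85 mm high, beyond the model. Leave it alone. Origin: centre of its underside

How it is judged:
On the way:
1. the cover is slid fully shut (within 3 mm) (value of joint cover below 0.003 m), for 0.2 s.
At the end, for the whole second after the job is handed in: The robot is still holding the box: cover shut within 3 mm; box flat on the base (3 mm, 3 degrees), its front end to the strip and square to it within 3 degrees, within 8 mm of the outline's place along the strip; box at rest and pressing on the strip with 4 to 16 N throughout the last second (value of joint cover below 0.003 m and y of box in the frame of outline between -0.008 and 0.008 m and z of box in the frame of outline below 0.003 m and angle between box's own z axis and vertical below 0.05 rad and angle between the x axis of box and the x axis of outline, either way round below 0.05 rad and x of box_front in the frame of outline between 0.05 and 0.06 m and contact force between box and batten between 4 and 16 N and linear speed of box below 0.01 m/s and contact force between any of the fingers, the arm and box above 3 N); the arm keeps its last pose, push and grip.
It fails at once if the strip is rammed (over 40 N) (contact force between box and batten above 40 N).
It fails at once if another thing is moved by more than 25 mm (distance of any of house, tub, rolling_pin, scissors, pliers, knife, jar from where it was at the start of the episode above 0.025 m).
It also fails if it takes over 72 s, if anything falls off the work surface, if the arm or the gripper's body presses on something with over 40 N, if the wrist force passes 120 N, or if a joint passes its speed limit or range.

ROBOT

A 7-joint arm with a two-finger parallel gripper is mounted at the origin on the work surface. World frame = base frame: x ahead of the robot, y to its left, z up, the work surface at z = 0. Lengths are in m, angles in rad, forces in N, time in s.
With the tool pointing down it reaches from about 0.425 to 0.975 m from the base axis. Payload 16.7 kg.
Tool frame: the origin (TCP) lies at the very end of the fingers, on their centre line; the grasp point (between the pads) lies 19 mm behind it; z points along the fingers, y is the line along which they close (so a half turn about z gives the same grasp; the last joint's range is limited). The gripper opens to 85 mm and grips with 20 to 120 N. Pads are 22 mm wide; open, the fingers measure 114 mm over their backs; the gripper's body (76 mm by 85 mm) begins 54 mm behind the grasp point. The pads swing forward as they close: fully open they stand 13 mm farther back than shut.
Start: joints at [-1.292, 0.426, 0.074, 1.606, -0.034, 1.111, -0.067], TCP at [0.281, 0.614, 0.231] pointing down, gripper open.
Joint ranges: [-2.85, 2.85], [-0.5, 2.14], [-1.23, 1.37], [0.21, 2.46], [-1.02, 4.16], [0.16, 2.05], [-2.73, 2.73]. Speed limits (rad/s): [1.89, 1.89, 2.39, 2.39, 3.01, 3.01, 3.01].

INTERFACE

Orientations are given as a unit quaternion [w, x, y, z].
In Python, from workcell import readout, eyes, order, spotter gives the robot as it stands.
- The arm moves only by the tool carry_out, never from a script. Its argument "plan" is a list of rows, each a list of 7 numbers: the shift along the tool's x, y, z in mm, then the turn, a rotation vector about the tool's x, y, z in degrees, then the opening, from 0 (shut) to 1 (fully open). A call has exactly 10 rows; each row is the pose to reach, as a shift and turn from the pose commanded when the call began, along the tool's axes at that moment; what a row does not reach only later rows make up. A row lasts 1/10 s, in which the tool goes at most 50 mm and 8.59 degrees, less where a joint would pass 70% of its speed; a pose out of reach is approached as far as the arm can. A call with a gripper value outside its range is refused whole. The fingers move at their own pace and stop on an object; the grip force is fixed at half the most. Time passes only in rows, so rows that repeat a pose let the fingers close, or fill a call up. It gives the time, the measured TCP pose, the force, the opening and the grip force at its end, in the units of the state.
- readout.get_obs(): the state, without advancing time (a new reading comes with each control period).
- eyes.camera(name): name is "scene" or "top"; returns a dict with "frame" (420x560x3 uint8, red, green, blue), "fx", "fy", "cx", "cy" (pixels), "R" (3x3) and "t" (3): a world point X has camera coordinates R X + t. Camera axes: x right, y down, z forward; pixel columns grow to the right and rows downward; lengths in m; the calibration is good to about 2 mm. A picture is of the moment at which its call begins. There is no depth.
- order.job_done(): hands the job in; it is judged then, once.
Trained networks look in the newest picture that a camera, given by its name, has taken for a name from the list of things; names that differ only in an ending like _2 or _b are one class to them, and where a whole thing is asked for, a point or a joint stands for the part that bears it (a point fixed in the world has none). Each returns a list of dicts, best first, with "p" (0 to 1); they miss things now and then, are a little off and sometimes report something else, mostly with a low value. They report only what shows in the picture. A call takes as long as a camera call.
- spotter.search_frame(camera, label): "at" ([column, row] in pixels, amid what is visible of it).
- spotter.silhouettes(camera, label): "region" (420x560 bool, what is visible of it) and "at" ([column, row] in pixels, amid what is visible of it).
The state is a dict: "time_s": time; "joint_pos": joint angles; "joint_vel": joint speeds; "joint_torque": joint torques, N m; "tool_pos": TCP position; "eef_rot": TCP orientation; "ft_force": force on the tool from outside, world axes, zero at the start; "torque": the same for the moment, N m; "opening": finger opening in m; "finger_force": force on a finger pad.
Only numpy, scipy, OpenCV 4.12 (cv2) and the standard library are available. Lean on these libraries where they do the work, as an engineer would, in place of code of your own. Each camera call takes 0.05 s, during which the arm holds its last target. There are 200 camera calls.

## Working session

There is one attempt and no reset: what is moved stays moved. The work goes in short steps, Python scripts to look and compute and a tool call to move; the robot and the scene stay as the last step left them, time stands still between calls to the robot, and variables do not carry over. Pictures are saved under pics/ and viewed, at most 10 in all, crops included, and the job is handed in when it is done.

Besides the shell and the picture viewer there is one more tool, called after "Call:" in YAML: its name, and indented under it one key for each argument. carry_out: Moves the arm, as the interface text tells. Its arguments: {"type":"object","properties":{"plan":{"type":"array"}},"required":["plan"]}

```bash
mkdir -p pics; python3 - <<'E'
from workcell import readout, eyes, order, spotter
import cv2,numpy as np
for n in("scene","top"):
    c=eyes.camera(n); cv2.imwrite(f"pics/{n}0.png",cv2.resize(c["frame"][:,:,::-1],(784,588)))
    print(n,c["fx"],c["fy"],c["cx"],c["cy"],np.round(c["R"],3).tolist(),np.round(c["t"],3).tolist())
    for l in("box","cover_ridge","board","batten","outline","house"):
        print(l,[(np.round(d["at"],1).tolist(),round(d["p"],2)) for d in spotter.search_frame(n,l)][:3])
o=readout.get_obs();print(o)
E
```

```text
scene 414.52309281988096 414.52309281988096 280.3177596451662 205.15079389934257 [[0.504, 0.864, 0.004], [0.725, -0.421, -0.545], [-0.469, 0.278, -0.838]] [-0.201, -0.424, 1.44]
box [([243.7, 228.2], 0.87)]
cover_ridge [([243.9, 215.8], 0.75)]
board [([364.1, 159.7], 0.82)]
batten [([392.4, 183.7], 0.9)]
outline []
house [([361.1, 129.2], 0.64)]
top 452.5795692029863 452.5795692029863 271.1584079528111 213.8470462416061 [[0.02, -1.0, 0.0], [-0.98, -0.019, -0.196], [0.196, 0.003, -0.981]] [-0.109, 0.567, 0.997]
box [([322.5, 216.4], 0.59), ([137.1, 234.7], 0.43)]
cover_ridge [([314.3, 234.4], 0.89), ([335.3, 142.6], 0.54)]
board [([138.6, 231.7], 0.8)]
batten [([125.7, 178.8], 0.96)]
outline [([154.0, 140.4], 0.58), ([108.5, 209.1], 0.54), ([211.7, 135.9], 0.22)]
house [([113.4, 265.3], 0.91)]
{'time_s': 0.7, 'joint_pos': array([-1.29149127,  0.42607682,  0.07387798,  1.60602354, -0.03408266,
        1.11081217, -0.06709686]), 'joint_vel': array([ 0.00020992,  0.00200631, -0.00116991, -0.00030568,  0.00069662,
       -0.00111535, -0.00085957]), 'joint_torque': array([-3.98203003e-03, -9.49360871e+01,  3.75384182e+00, -4.63816631e+01,
        1.87748659e-02,  3.01104723e-03, -2.00899086e-05]), 'tool_pos': array([0.28064351, 0.61383498, 0.2313062 ]), 'eef_rot': array([-1.79789678e-05,  2.12777188e-01,  9.77100746e-01, -2.87125658e-05]), 'ft_force': array([ 0.20216652, -0.49862405,  1.14239356]), 'torque': array([ 0.02252059, -0.02525664, -0.00449159]), 'finger_force': 0.0, 'opening': 0.08543824130863734}
```

View pics/scene0.png

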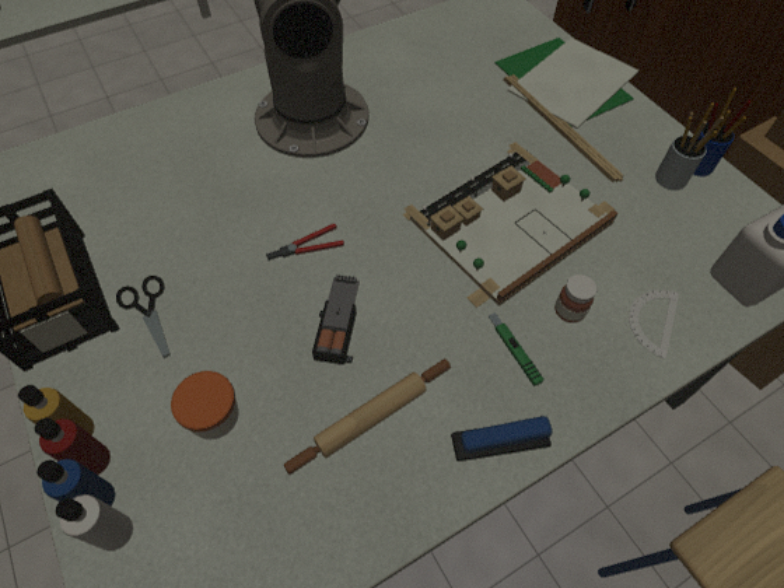

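View pics/top0.png

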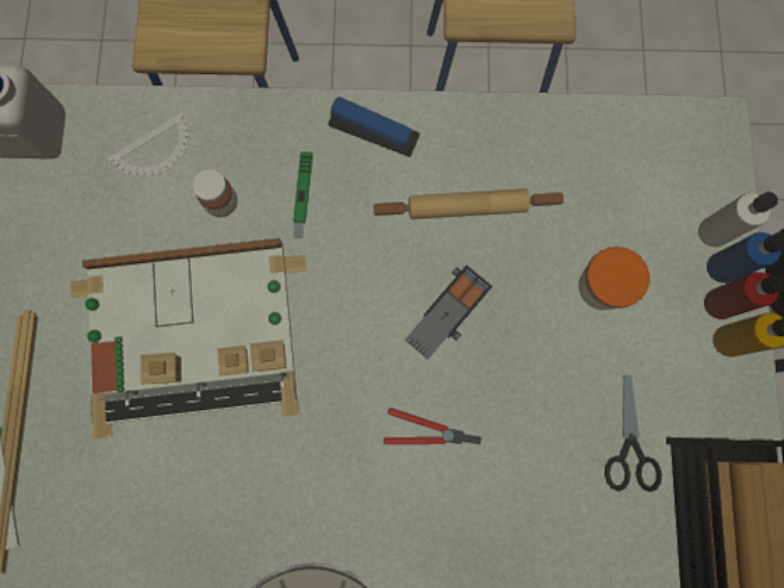

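The scene view shows the box at about (335,320), the board at about (510,225), and the pencilled outline at about (545,232). The top view shows the box at about (448,312), its cover open towards the lower left and its front to the upper right. The outline is around (173,291) and the strip runs from (83,264) to (281,242). Next I'll zoom in to measure.

```bash
cat > h.py <<'E'
from workcell import readout, eyes, order, spotter
import cv2,numpy as np
def bp(c,uv,z):
    d=c["R"].T@np.array([(uv[0]-c["cx"])/c["fx"],(uv[1]-c["cy"])/c["fy"],1]); o=-c["R"].T@c["t"]
    return o+d*(z-o[2])/d[2]
def proj(c,X):
    p=np.atleast_2d(X)@np.array(c["R"]).T+c["t"]; return np.c_[c["fx"]*p[:,0]/p[:,2]+c["cx"],c["fy"]*p[:,1]/p[:,2]+c["cy"]]
def crop(c,x0,y0,w,h,s): return cv2.resize(c["frame"][y0:y0+h,x0:x0+w,::-1],None,fx=s,fy=s,interpolation=cv2.INTER_CUBIC)
E
python3 - <<'E'
from h import *
c=eyes.camera("top"); s=eyes.camera("scene")
a=crop(c,280,180,80,85,5); b=crop(s,215,190,80,85,5) 
cv2.imwrite("pics/box.png",cv2.convertScaleAbs(np.hstack([a,b]),alpha=1.8))
a=crop(c,50,165,160,75,4); b=crop(s,320,130,160,75,4)
cv2.imwrite("pics/board.png",np.vstack([a,b]))
E
```

```text
(no output)
```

View pics/box.png

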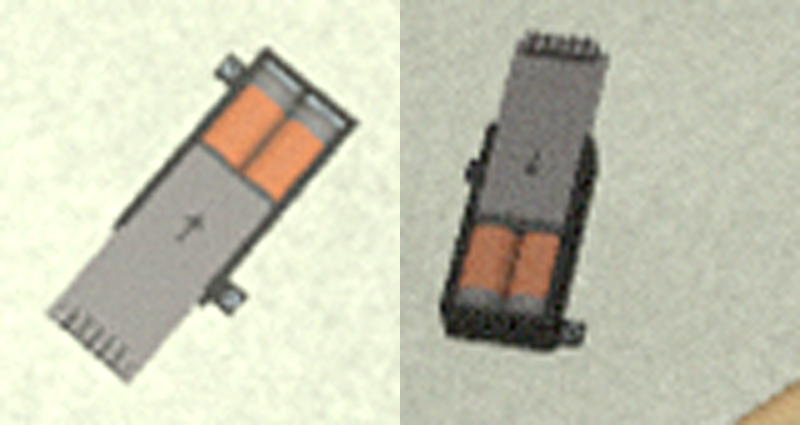

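View pics/board.png

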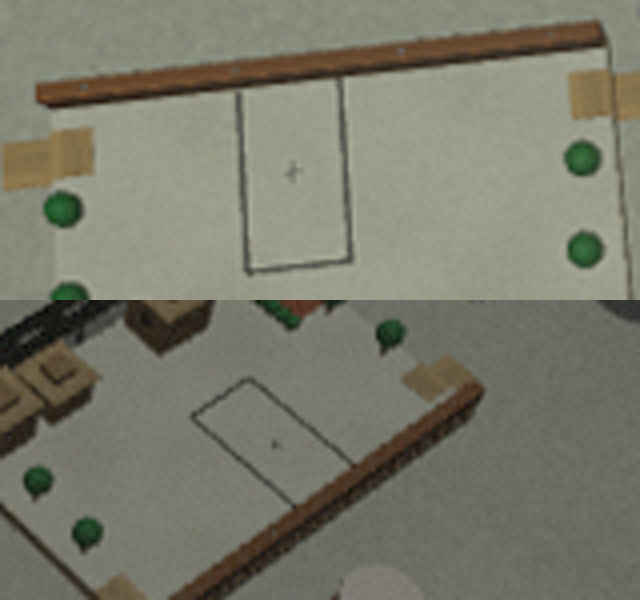

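The crops show the box's top corners: in the top crop, the front corners are at (265,48) and (357,122), and the rear ends at (120,228) and (203,300). The cover is well open. In the board crop, the outline cross is at (293,171) from above and (275,444) in the scene view. The near corners are (248,271) and (351,261), and the far ends are (239,92) and (340,80).

```bash
python3 - <<'E'
from h import *
c=eyes.camera("top"); s=eyes.camera("scene")
def U(x0,y0,k,p): return [x0+(p[0]+.5)/k-.5,y0+(p[1]+.5)/k-.5]
def show(n,cam,x0,y0,k,pts,z):
    P=np.array([bp(cam,U(x0,y0,k,p),z)[:2] for p in pts]); print(n,np.round(P,4).tolist()); return P
show("box top c FL FR RL RR",c,280,180,5,[(265,48),(357,122),(120,228),(203,300)],.034)
show("ridge c",c,280,180,5,[(50,315),(128,382)],.033)
show("box sc front R(L img),L bottom",s,215,190,5,[(447-400,335),(560-400,348)],0.)
show("box sc ridge top rear",s,215,190,5,[(530-400,35),(602-400,42)],.044)
for n,cam,x,y,p in(("top",c,50,165,[(293,171),(248,271),(351,261),(239,92),(340,80)]),("scene",s,320,130,[(275,144),(248,78),(192,116),(354,166),(294,207)])):
    P=show("outl "+n,cam,x,y,4,p,.015)
    d1=P[3]-P[1];d2=P[4]-P[2];d3=P[1]-P[2]
    print([np.degrees(np.arctan2(d[1],d[0])) for d in(d1,d2,d3)])
P=show("strip far top edge",c,50,165,4,[(38,86),(600,24)],.037); d=P[0]-P[1];print(np.degrees(np.arctan2(d[1],d[0]))-90)
P=show("strip near foot",c,50,165,4,[(50,106),(603,46)],.037);d=P[0]-P[1];print(np.degrees(np.arctan2(d[1],d[0]))-90)
from scipy.spatial.transform import Rotation as R
o=readout.get_obs();q=o["eef_rot"];print(R.from_quat(q[[1,2,3,0]]).as_matrix().round(3).tolist())
E
```

```text
box top c FL FR RL RR [[0.6365, -0.2439], [0.6009, -0.2876], [0.5473, -0.1748], [0.5138, -0.2139]]
ridge c [[0.5054, -0.1422], [0.4746, -0.179]]
box sc front R(L img),L bottom [[0.602, -0.2878], [0.6381, -0.2405]]
box sc ridge top rear [[0.4841, -0.1748], [0.5078, -0.1431]]
outl top [[0.5859, 0.2624], [0.5242, 0.2842], [0.5314, 0.2229], [0.6346, 0.2995], [0.6434, 0.2384]]
[np.float64(7.893678192372194), np.float64(7.846536863591759), np.float64(96.77199894827578)]
outl scene [[0.586, 0.2608], [0.5252, 0.283], [0.5338, 0.2237], [0.6313, 0.298], [0.6386, 0.2365]]
[np.float64(8.070534232769443), np.float64(6.925714804537296), np.float64(98.25324864620589)]
strip far top edge [[0.6304, 0.4121], [0.6756, 0.0772]]
7.693476702482982
strip near foot [[0.6182, 0.4035], [0.6619, 0.0747]]
7.569273721523899
[[-0.909, 0.416, -0.0], [0.416, 0.909, -0.0], [0.0, -0.0, -1.0]]
```

Call:
carry_out:
  plan:
    - [-37,-28,0,0,0,1.4,0]
    - [-74,-57,0,0,0,2.8,0]
    - [-111,-85,0,0,0,4.2,0]
    - [-149,-114,0,0,0,5.6,0]
    - [-186,-142,0,0,0,7,0]
    - [-223,-171,0,0,0,8.5,0]
    - [-260,-200,0,0,0,9.9,0]
    - [-297,-228,0,0,0,11.3,0]
    - [-335,-256,0,0,0,12.7,0]
    - [-372,-285,0,0,0,14.1,0]

```text
time_s: 1.9
tool_pos: [0.5012, 0.1983, 0.2316]
eef_rot: [0.0, 0.332, 0.943, 0.0]
ft_force: [1.1, 0.9, -0.5]
opening: -0.0003
finger_force: 0.0
```

```bash
cat >> h.py <<'E'
from scipy.spatial.transform import Rotation as R
def st(tgt=None,yaw=None):
    "yaw = wanted heading of -tool x (deg)"
    o=readout.get_obs();q=o["eef_rot"];M=R.from_quat(q[[1,2,3,0]]).as_matrix()
    y=np.degrees(np.arctan2(-M[1,0],-M[0,0]))
    print("t",round(o["time_s"],2),"pos",o["tool_pos"].round(4),"yaw",round(y,2),"tilt",M[:,2].round(3),"F",o["ft_force"].round(2),"open",round(o["opening"],4),"ff",round(o["finger_force"],1),"j",o["joint_pos"].round(2))
    if tgt is not None:
        w=0 if yaw is None else (y-yaw+180)%360-180
        print("shift mm",(1000*M.T@(np.array(tgt)-o["tool_pos"])).round(1),"turn z",round(w,2))
E
python3 -c "
from h import *
st([.465,-.1375,.15],-38.7)"
```

```text
t 1.9 pos [0.5012 0.1983 0.2316] yaw -38.72 tilt [ 0.001  0.001 -1.   ] F [ 1.11  0.91 -0.46] open -0.0003 ff 0.0 j [-0.77  0.21  0.32  1.93 -0.08  1.02  0.48]
shift mm [-181.8 -284.7   81.5] turn z -0.02
```

Call:
carry_out:
  plan:
    - [-20,-32,9,0,0,0,0]
    - [-40,-64,18,0,0,0,0]
    - [-60,-96,27,0,0,0,0]
    - [-80,-126,36,0,0,0,0]
    - [-100,-157,45,0,0,0,0]
    - [-120,-188,54,0,0,0,0]
    - [-140,-219,63,0,0,0,0]
    - [-160,-250,72,0,0,0,0]
    - [-182,-285,81,0,0,0,0]
    - [-182,-285,81,0,0,0,0]

```text
time_s: 2.9
tool_pos: [0.4629, -0.1411, 0.1498]
eef_rot: [-0.0, 0.334, 0.943, -0.001]
ft_force: [1.1, 1.3, 0.1]
opening: 0.0
finger_force: 0.0
```

Call:
carry_out:
  plan:
    - [0,0,15,0,0,0,0]
    - [0,0,35,0,0,0,0]
    - [0,0,55,0,0,0,0]
    - [0,0,75,0,0,0,0]
    - [0,0,95,0,0,0,0]
    - [0,0,107,0,0,0,0]
    - [0,0,114,0,0,0,0]
    - [0,0,116,0,0,0,0]
    - [0,0,116,0,0,0,0]
    - [0,0,116,0,0,0,0]

```text
time_s: 3.9
tool_pos: [0.4649, -0.1363, 0.0349]
eef_rot: [0.0, 0.331, 0.944, 0.0]
ft_force: [-0.3, -1.0, 0.6]
opening: 0.0004
finger_force: 0.0
```

```bash
python3 -c "
from h import *
st([.5755-.067*.78,-.2305+.067*.625,.034],-38.7)
c=eyes.camera('top');s=eyes.camera('scene')
cv2.imwrite('pics/pre.png',cv2.convertScaleAbs(np.hstack([crop(c,260,180,100,100,4),crop(s,205,170,100,100,4)]),alpha=1.8))"
```

```text
t 3.9 pos [ 0.4649 -0.1363  0.0349] yaw -38.67 tilt [ 0.001 -0.    -1.   ] F [-0.34 -1.02  0.59] open 0.0004 ff 0.0 j [-0.19  0.44  0.41  2.2  -0.32  0.56  1.36]
shift mm [-78.3  -4.4   1. ] turn z 0.03
```

View pics/pre.png

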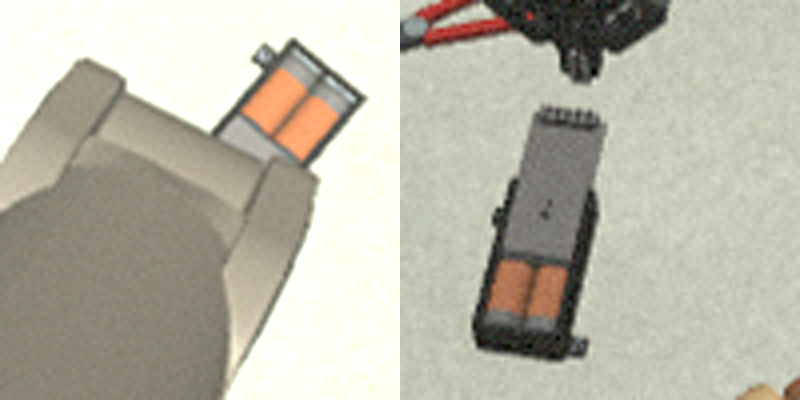

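The scene crop shows the closed fingers at (582,65), in line behind the ridge at (572,115). I'll push the cover shut.

Call:
carry_out:
  plan:
    - [-10,-3,0,0,0,0,0]
    - [-20,-4,0,0,0,0,0]
    - [-30,-4,0,0,0,0,0]
    - [-39,-4,0,0,0,0,0]
    - [-47,-4,0,0,0,0,0]
    - [-55,-4,0,0,0,0,0]
    - [-62,-4,0,0,0,0,0]
    - [-68,-4,0,0,0,0,0]
    - [-73,-4,0,0,0,0,0]
    - [-77,-4,0,0,0,0,0]

```text
time_s: 5.0
tool_pos: [0.5223, -0.1877, 0.0343]
eef_rot: [-0.0, 0.331, 0.944, -0.0]
ft_force: [-0.3, 0.1, -0.4]
opening: 0.0003
finger_force: 0.2
```

Call:
carry_out:
  plan:
    - [-2,0,0,0,0,0,0]
    - [-4,0,0,0,0,0,0]
    - [-6,0,0,0,0,0,0]
    - [-8,0,0,0,0,0,0]
    - [-9,0,0,0,0,0,0]
    - [-10,0,0,0,0,0,0]
    - [-10,0,0,0,0,0,0]
    - [-10,0,0,0,0,0,0]
    - [-10,0,0,0,0,0,0]
    - [-10,0,0,0,0,0,0]

```text
time_s: 6.0
tool_pos: [0.53, -0.1938, 0.0343]
eef_rot: [0.0, 0.331, 0.944, -0.0]
ft_force: [-0.7, 0.0, -0.8]
opening: -0.0001
finger_force: 0.5
```

```bash
python3 -c "
from h import *
st()
s=eyes.camera('scene')
cv2.imwrite('pics/shut.png',cv2.convertScaleAbs(crop(s,205,170,100,100,5),alpha=1.8))"
```

```text
t 6.0 pos [ 0.53   -0.1938  0.0343] yaw -38.67 tilt [ 0. -0. -1.] F [-0.75  0.04 -0.8 ] open -0.0001 ff 0.5 j [-0.08  0.54  0.4   2.02 -0.34  0.65  1.44]
```

View pics/shut.png

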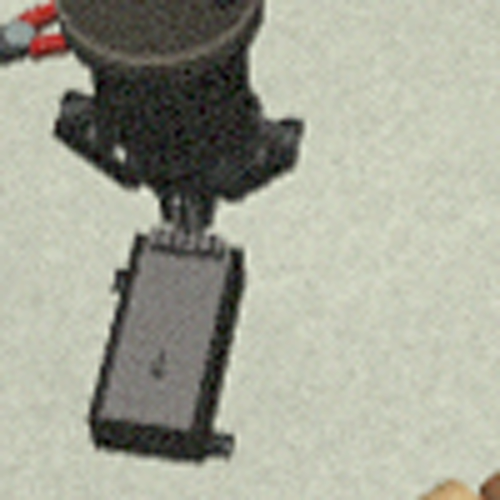

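The cover looks flush now, and the box has slid a few mm, so the cover is at its stop. Next I'll retreat, lift and open.

Call:
carry_out:
  plan:
    - [5,0,0,0,0,0,0]
    - [15,0,0,0,0,0,0]
    - [25,0,-10,0,0,0,0.3]
    - [35,0,-40,0,0,0,1]
    - [45,0,-75,0,0,0,1]
    - [55,0,-110,0,0,0,1]
    - [60,0,-140,0,0,0,1]
    - [60,0,-165,0,0,0,1]
    - [60,0,-165,0,0,0,1]
    - [60,0,-165,0,0,0,1]

```text
time_s: 7.05
tool_pos: [0.4828, -0.1557, 0.1999]
eef_rot: [0.001, 0.331, 0.944, 0.001]
ft_force: [0.1, -0.2, -0.6]
opening: 0.0852
finger_force: 0.0
```

```bash
python3 -c "
from h import *
st()
s=eyes.camera('scene');c=eyes.camera('top')
cv2.imwrite('pics/b2.png',cv2.convertScaleAbs(np.hstack([crop(c,270,170,80,100,5),crop(s,205,180,80,100,5)]),alpha=1.8))"
```

```text
t 7.05 pos [ 0.4828 -0.1557  0.1999] yaw -38.64 tilt [ 0.001  0.001 -1.   ] F [ 0.14 -0.21 -0.57] open 0.0852 ff 0.0 j [-0.28  0.2   0.54  2.04 -0.13  0.94  1.22]
```

View pics/b2.png

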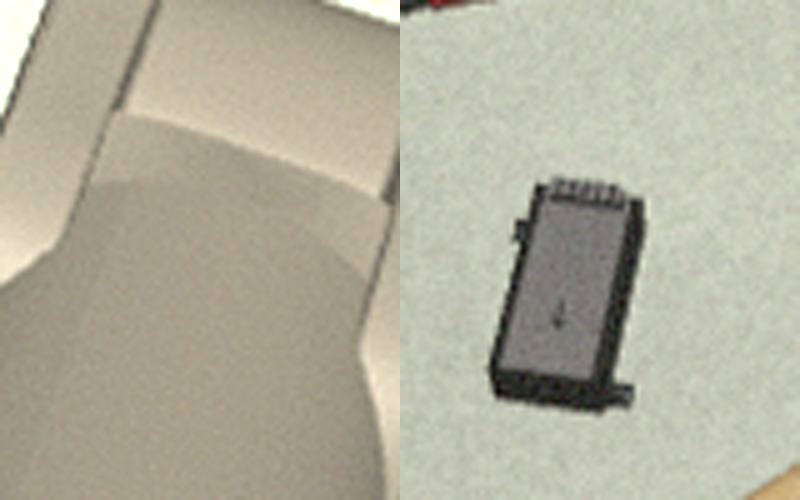

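The scene crop shows the shut box with top corners at (490,370), (607,382), (645,202) and (537,185), and its front foot from (492,397) to (605,410).

```bash
python3 -c "
from h import *
s=eyes.camera('scene')
U=lambda p:[205+(p[0]-400+.5)/5-.5,180+(p[1]+.5)/5-.5]
P=np.array([bp(s,U(p),z)[:2] for p,z in(((490,370),.034),((607,382),.034),((645,202),.034),((537,185),.034),((492,397),0),((605,410),0))])
print(P.round(4),P[:4].mean(0))
a=lambda d:np.degrees(np.arctan2(d[1],d[0]))
print(a(P[1]-P[2]),a(P[0]-P[3]),a(P[1]-P[0])-90,a(P[5]-P[4])-90)
st([*P[:4].mean(0),.15],-38.7)"
```

```text
[[ 0.6095 -0.2912]
 [ 0.6451 -0.2434]
 [ 0.5617 -0.1769]
 [ 0.5235 -0.2217]
 [ 0.6069 -0.2931]
 [ 0.6429 -0.2459]] [ 0.58497811 -0.23330137]
-38.5629646006716 -38.96909756887046 -36.59348583845932 -37.310304387048966
t 7.2 pos [ 0.4823 -0.156   0.1986] yaw -38.67 tilt [-0.001  0.    -1.   ] F [-0.75  0.12 -0.32] open 0.0854 ff 0.0 j [-0.28  0.2   0.54  2.04 -0.13  0.94  1.22]
shift mm [-128.5    3.8   48.4] turn z 0.03
```

Call:
carry_out:
  plan:
    - [-30,1,20,0,0,0,1]
    - [-60,1,40,0,0,0,1]
    - [-95,1,60,0,0,0,1]
    - [-120,1,80,0,0,0,1]
    - [-127,1,105,0,0,0,1]
    - [-127,1,130,0,0,0,1]
    - [-127,1,155,0,0,0,1]
    - [-127,1,175,0,0,0,1]
    - [-127,1,188,0,0,0,1]
    - [-127,1,193,0,0,0,1]

```text
time_s: 8.2
tool_pos: [0.5817, -0.2347, 0.0044]
eef_rot: [-0.001, 0.331, 0.944, -0.0]
ft_force: [-0.0, -0.1, 0.6]
opening: 0.0857
finger_force: 0.0
```

```bash
python3 -c "
from h import *
st([.582,-.2345,.005],-38.6)"
```

```text
t 8.2 pos [ 0.5817 -0.2347  0.0044] yaw -38.69 tilt [-0.003  0.    -1.   ] F [-0.02 -0.11  0.63] open 0.0857 ff 0.0 j [-0.02  0.66  0.41  1.88 -0.4   0.68  1.52]
shift mm [-0.1  0.4 -0.6] turn z -0.09
```

Close, then lift.

Call:
carry_out:
  plan:
    - [0,0,0,0,0,0,0.7]
    - [0,0,0,0,0,0,0.6]
    - [0,0,0,0,0,0,0.5]
    - [0,0,0,0,0,0,0.4]
    - [0,0,0,0,0,0,0.3]
    - [0,0,0,0,0,0,0.2]
    - [0,0,0,0,0,0,0]
    - [0,0,0,0,0,0,0]
    - [0,0,0,0,0,0,0]
    - [0,0,0,0,0,0,0]

```text
time_s: 9.2
tool_pos: [0.5833, -0.2351, 0.0073]
eef_rot: [0.001, 0.331, 0.944, 0.0]
ft_force: [-2.0, 0.5, 7.6]
opening: 0.0568
finger_force: 65.6
```

Call:
carry_out:
  plan:
    - [0,0,-2,0,0,0,0]
    - [0,0,-8,0,0,0,0]
    - [0,0,-18,0,0,0,0]
    - [0,0,-33,0,0,0,0]
    - [0,0,-53,0,0,0,0]
    - [0,0,-78,0,0,0,0]
    - [0,0,-103,0,0,0,0]
    - [0,0,-120,0,0,0,0]
    - [0,0,-130,0,0,0,0]
    - [0,0,-130,0,0,0,0]

```text
time_s: 10.2
tool_pos: [0.5835, -0.235, 0.1382]
eef_rot: [0.001, 0.331, 0.944, 0.0]
ft_force: [-1.4, 0.1, -4.3]
opening: 0.0569
finger_force: 64.8
```

```bash
python3 -c "
from h import *
st([.565,.259,.135],7.7)
u=np.array([np.cos(np.radians(7.7)),np.sin(np.radians(7.7))]); print(np.array([.586,.2617])-.02*u)"
```

```text
t 10.2 pos [ 0.5835 -0.235   0.1382] yaw -38.67 tilt [ 0.002 -0.    -1.   ] F [-1.43  0.07 -4.35] open 0.0569 ff 64.8 j [-0.1   0.49  0.51  1.82 -0.29  0.9   1.44]
shift mm [323.1 374.2   2.9] turn z -46.37
[0.56618034 0.25902028]
```

Call:
carry_out:
  plan:
    - [10,12,0,0,0,-2,0]
    - [35,40,0,0,0,-6,0]
    - [65,75,0,0,0,-10,0]
    - [97,112,0,0,0,-14,0]
    - [129,149,0,0,0,-18,0]
    - [161,186,0,0,0,-23,0]
    - [193,223,0,0,0,-28,0]
    - [225,260,0,0,0,-33,0]
    - [255,295,0,0,0,-38,0]
    - [280,325,0,0,0,-42,0]

```text
time_s: 11.2
tool_pos: [0.5657, 0.1972, 0.1354]
eef_rot: [-0.001, -0.032, 0.999, 0.0]
ft_force: [0.4, -0.1, -4.4]
opening: 0.0567
finger_force: 65.0
```

```bash
python3 -c "
from h import *
st([.562,.2585,.06],7.7)"
```

```text
t 11.2 pos [0.5657 0.1972 0.1354] yaw 3.7 tilt [-0.002  0.    -1.   ] F [ 0.38 -0.13 -4.42] open 0.0567 ff 65.0 j [-0.65  0.41  0.26  1.88 -0.14  0.87  1.32]
shift mm [-0.3 61.5 75.4] turn z -4.0
```

Call:
carry_out:
  plan:
    - [0,15,0,0,0,-1,0]
    - [0,32,5,0,0,-2,0]
    - [0,47,15,0,0,-3,0]
    - [0,57,30,0,0,-4,0]
    - [0,61,45,0,0,-4,0]
    - [0,61,60,0,0,-4,0]
    - [0,61,70,0,0,-4,0]
    - [0,61,75,0,0,-4,0]
    - [0,61,75,0,0,-4,0]
    - [0,61,75,0,0,-4,0]

```text
time_s: 12.2
tool_pos: [0.5641, 0.2544, 0.0617]
eef_rot: [0.0, -0.064, 0.998, 0.0]
ft_force: [-0.7, -0.2, -3.1]
opening: 0.057
finger_force: 65.0
```

```bash
python3 -c "
from h import *
st([.5612,.2583,.0235],7.7)
s=eyes.camera('scene');c=eyes.camera('top')
cv2.imwrite('pics/place.png',np.hstack([crop(c,80,160,80,100,5),crop(s,330,110,80,100,5)]))"
```

```text
t 12.2 pos [0.5641 0.2544 0.0617] yaw 7.29 tilt [ 0.  0. -1.] F [-0.69 -0.21 -3.06] open 0.057 ff 65.0 j [-0.69  0.54  0.21  1.88 -0.16  0.74  1.31]
shift mm [ 2.4  4.2 38.2] turn z -0.41
```

View pics/place.png

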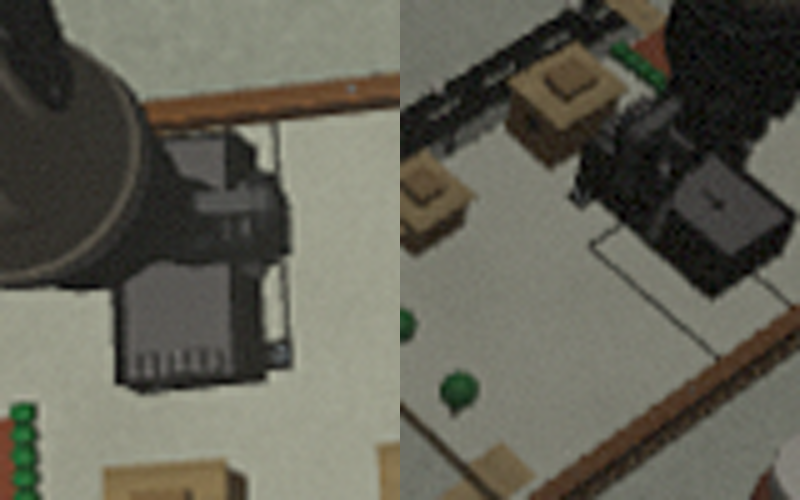

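The top crop shows the gripped box, cover shut and nearly parallel to the outline, with a gap in front of the strip at (150,115). I'll lower it now.

Call:
carry_out:
  plan:
    - [1,2,8,0,0,-0.4,0]
    - [2,4,16,0,0,-0.4,0]
    - [2,4,23,0,0,-0.4,0]
    - [2,4,29,0,0,-0.4,0]
    - [2,4,33,0,0,-0.4,0]
    - [2,4,36,0,0,-0.4,0]
    - [2,4,37,0,0,-0.4,0]
    - [2,4,37,0,0,-0.4,0]
    - [2,4,37,0,0,-0.4,0]
    - [2,4,37,0,0,-0.4,0]

```text
time_s: 13.3
tool_pos: [0.5614, 0.2586, 0.0246]
eef_rot: [0.0, -0.067, 0.998, 0.0]
ft_force: [-0.2, 0.2, -3.2]
opening: 0.0571
finger_force: 65.2
```

```bash
python3 -c "
from h import *
st([.5612,.2583,.0225],7.7)"
```

```text
t 13.3 pos [0.5614 0.2586 0.0246] yaw 7.73 tilt [ 0.  0. -1.] F [-0.19  0.19 -3.19] open 0.0571 ff 65.2 j [-0.68  0.59  0.19  1.89 -0.17  0.68  1.32]
shift mm [ 0.2 -0.2  2.1] turn z 0.03
```

Call:
carry_out:
  plan:
    - [0,0,0.5,0,0,0,0]
    - [0,0,1,0,0,0,0]
    - [0,0,1.5,0,0,0,0]
    - [0,0,2,0,0,0,0]
    - [0,0,2.5,0,0,0,0]
    - [0,0,2.5,0,0,0,0]
    - [0,0,2.5,0,0,0,0]
    - [0,0,2.5,0,0,0,0]
    - [0,0,2.5,0,0,0,0]
    - [0,0,2.5,0,0,0,0]

```text
time_s: 14.3
tool_pos: [0.5613, 0.2585, 0.0224]
eef_rot: [-0.0, -0.067, 0.998, 0.0]
ft_force: [-4.0, -1.2, 8.0]
opening: 0.0568
finger_force: 66.5
```

```bash
python3 -c "
from h import *
st([.586,.2617,.0225],7.7)"
```

```text
t 14.3 pos [0.5613 0.2585 0.0224] yaw 7.72 tilt [-0.  0. -1.] F [-3.99 -1.2   8.03] open 0.0568 ff 66.5 j [-0.68  0.59  0.19  1.89 -0.17  0.67  1.32]
shift mm [-25.   -0.1  -0.1] turn z 0.02
```

Call:
carry_out:
  plan:
    - [0,0,-0.5,0,0,0,0]
    - [-1,0,-1,0,0,0,0]
    - [-4,0,-1,0,0,0,0]
    - [-7,0,-1,0,0,0,0]
    - [-10,0,-1,0,0,0,0]
    - [-13,0,-1,0,0,0,0]
    - [-15,0,-1,0,0,0,0]
    - [-17,0,-1,0,0,0,0]
    - [-18,0,-1,0,0,0,0]
    - [-18,0,-1,0,0,0,0]

```text
time_s: 15.3
tool_pos: [0.5792, 0.2609, 0.0228]
eef_rot: [-0.0, -0.067, 0.998, -0.0]
ft_force: [0.1, -0.2, -3.7]
opening: 0.0569
finger_force: 65.3
```

```bash
python3 -c "
from h import *
st([.586,.2617,.0225],7.7)"
```

```text
t 15.3 pos [0.5792 0.2609 0.0228] yaw 7.72 tilt [-0. -0. -1.] F [ 0.1  -0.19 -3.68] open 0.0569 ff 65.3 j [-0.67  0.61  0.19  1.85 -0.17  0.7   1.33]
shift mm [-6.9 -0.1  0.3] turn z 0.02
```

Call:
carry_out:
  plan:
    - [-0.6,0,0.2,0,0,0,0]
    - [-1.2,0,0.4,0,0,0,0]
    - [-1.8,0,0.4,0,0,0,0]
    - [-2.4,0,0.4,0,0,0,0]
    - [-3,0,0.4,0,0,0,0]
    - [-3.6,0,0.4,0,0,0,0]
    - [-4.2,0,0.4,0,0,0,0]
    - [-4.6,0,0.4,0,0,0,0]
    - [-5,0,0.4,0,0,0,0]
    - [-5,0,0.4,0,0,0,0]

```text
time_s: 16.3
tool_pos: [0.5841, 0.2616, 0.0224]
eef_rot: [0.0, -0.067, 0.998, -0.0]
ft_force: [0.4, -0.5, -3.6]
opening: 0.0567
finger_force: 65.2
```

```bash
python3 -c "
from h import *
st([.586,.2617,.0225],7.7)"
```

```text
t 16.3 pos [0.5841 0.2616 0.0224] yaw 7.73 tilt [ 0. -0. -1.] F [ 0.35 -0.54 -3.57] open 0.0567 ff 65.2 j [-0.66  0.62  0.19  1.84 -0.17  0.7   1.33]
shift mm [-1.9 -0.1 -0.1] turn z 0.03
```

Call:
carry_out:
  plan:
    - [0,0,0.1,0,0,0,0]
    - [0,0,0.2,0,0,0,0]
    - [-0.3,0,0.3,0,0,0,0]
    - [-0.6,0,0.3,0,0,0,0]
    - [-0.9,0,0.3,0,0,0,0]
    - [-1.2,0,0.3,0,0,0,0]
    - [-1.5,0,0.3,0,0,0,0]
    - [-1.8,0,0.3,0,0,0,0]
    - [-1.8,0,0.3,0,0,0,0]
    - [-1.8,0,0.3,0,0,0,0]

```text
time_s: 17.3
tool_pos: [0.5852, 0.2619, 0.0224]
eef_rot: [-0.001, -0.067, 0.998, 0.0]
ft_force: [-6.6, -1.6, 7.2]
opening: 0.0569
finger_force: 66.5
```

```bash
python3 -c "
from h import *
st([.586,.2617,.0225],7.7)"
```

```text
t 17.3 pos [0.5852 0.2619 0.0224] yaw 7.73 tilt [-0.001 -0.    -1.   ] F [-6.57 -1.59  7.24] open 0.0569 ff 66.5 j [-0.66  0.62  0.19  1.83 -0.17  0.7   1.33]
shift mm [-0.7 -0.3 -0.1] turn z 0.03
```

Call:
carry_out:
  plan:
    - [0,0,-0.1,0,0,0,0]
    - [0,0,-0.2,0,0,0,0]
    - [-0.2,0,-0.2,0,0,0,0]
    - [-0.4,0,-0.2,0,0,0,0]
    - [-0.6,0,-0.2,0,0,0,0]
    - [-0.8,0,-0.2,0,0,0,0]
    - [-1,0,-0.2,0,0,0,0]
    - [-1,0,-0.2,0,0,0,0]
    - [-1,0,-0.2,0,0,0,0]
    - [-1,0,-0.2,0,0,0,0]

```text
time_s: 18.3
tool_pos: [0.5859, 0.2619, 0.0224]
eef_rot: [-0.001, -0.067, 0.998, -0.0]
ft_force: [-9.7, -1.1, 8.0]
opening: 0.0571
finger_force: 66.7
```

```bash
python3 -c "
from h import *
st([.586,.2617,.0225],7.7)"
```

```text
t 18.3 pos [0.5859 0.2619 0.0224] yaw 7.74 tilt [-0.002 -0.    -1.   ] F [-9.73 -1.1   7.97] open 0.0571 ff 66.7 j [-0.66  0.62  0.19  1.83 -0.17  0.7   1.33]
shift mm [-0.  -0.3 -0.1] turn z 0.04
```

Call:
carry_out:
  plan:
    - [0,0,-0.1,0,0,0,0]
    - [0,0,-0.2,0,0,0,0]
    - [0,0,-0.3,0,0,0,0]
    - [-0.1,0,-0.3,0,0,0,0]
    - [-0.2,0,-0.3,0,0,0,0]
    - [-0.3,0,-0.3,0,0,0,0]
    - [-0.4,0,-0.3,0,0,0,0]
    - [-0.4,0,-0.3,0,0,0,0]
    - [-0.4,0,-0.3,0,0,0,0]
    - [-0.4,0,-0.3,0,0,0,0]

```text
time_s: 19.3
tool_pos: [0.5859, 0.2619, 0.0224]
eef_rot: [-0.001, -0.068, 0.998, -0.0]
ft_force: [-10.4, -1.8, 6.3]
opening: 0.0566
finger_force: 66.3
```

```bash
python3 -c "
from h import *
st([.586,.2617,.0225],7.7)"
```

```text
t 19.3 pos [0.5859 0.2619 0.0224] yaw 7.75 tilt [-0.002 -0.001 -1.   ] F [-10.38  -1.8    6.29] open 0.0566 ff 66.3 j [-0.66  0.62  0.19  1.83 -0.17  0.71  1.33]
shift mm [-0.  -0.2 -0.1] turn z 0.05
```

Call:
carry_out:
  plan:
    - [0,0,-0.1,0,0,0,0]
    - [0,0,-0.2,0,0,0,0]
    - [-0.1,0,-0.3,0,0,0,0]
    - [-0.2,0,-0.4,0,0,0,0]
    - [-0.3,0,-0.5,0,0,0,0]
    - [-0.4,0,-0.6,0,0,0,0]
    - [-0.5,0,-0.7,0,0,0,0]
    - [-0.6,0,-0.7,0,0,0,0]
    - [-0.6,0,-0.7,0,0,0,0]
    - [-0.6,0,-0.7,0,0,0,0]

```text
time_s: 20.3
tool_pos: [0.586, 0.2619, 0.0225]
eef_rot: [-0.002, -0.068, 0.998, -0.0]
ft_force: [-10.8, -1.5, -0.1]
opening: 0.0566
finger_force: 65.5
```

```bash
python3 -c "
from h import *
st([.586,.2617,.0225],7.7)"
```

```text
t 20.3 pos [0.586  0.2619 0.0225] yaw 7.77 tilt [-0.003 -0.001 -1.   ] F [-10.84  -1.46  -0.12] open 0.0566 ff 65.5 j [-0.66  0.62  0.19  1.83 -0.17  0.71  1.33]
shift mm [ 0.  -0.2 -0. ] turn z 0.07
```

Call:
carry_out:
  plan:
    - [0,0,0,0,0,0,0]
    - [0,0,0,0,0,0,0]
    - [0,0,0,0,0,0,0]
    - [0,0,0,0,0,0,0]
    - [0,0,0,0,0,0,0]
    - [0,0,0,0,0,0,0]
    - [0,0,0,0,0,0,0]
    - [0,0,0,0,0,0,0]
    - [0,0,0,0,0,0,0]
    - [0,0,0,0,0,0,0]

```text
time_s: 21.3
tool_pos: [0.586, 0.2618, 0.0225]
eef_rot: [-0.002, -0.068, 0.998, -0.0]
ft_force: [-9.9, -1.1, 1.2]
opening: 0.0568
finger_force: 65.5
```

```bash
python3 -c "
from h import *
F=[]
for i in range(6):
    s=eyes.camera('scene');F.append(readout.get_obs()['ft_force'])
print(np.round(F,1).tolist());c=eyes.camera('top');st()
cv2.imwrite('pics/end.png',np.hstack([crop(c,80,160,80,100,5),crop(s,340,110,80,100,5)]))"
```

```text
[[-10.8, -1.4, -0.7], [-10.3, -1.2, 0.2], [-10.6, -1.4, -0.0], [-9.6, -1.3, 1.0], [-10.9, -0.8, 0.6], [-10.8, -1.9, 0.1]]
t 21.65 pos [0.586  0.2619 0.0225] yaw 7.77 tilt [-0.003 -0.001 -1.   ] F [-9.44 -0.88  0.17] open 0.0568 ff 65.5 j [-0.66  0.62  0.19  1.83 -0.17  0.71  1.33]
```

View pics/end.png

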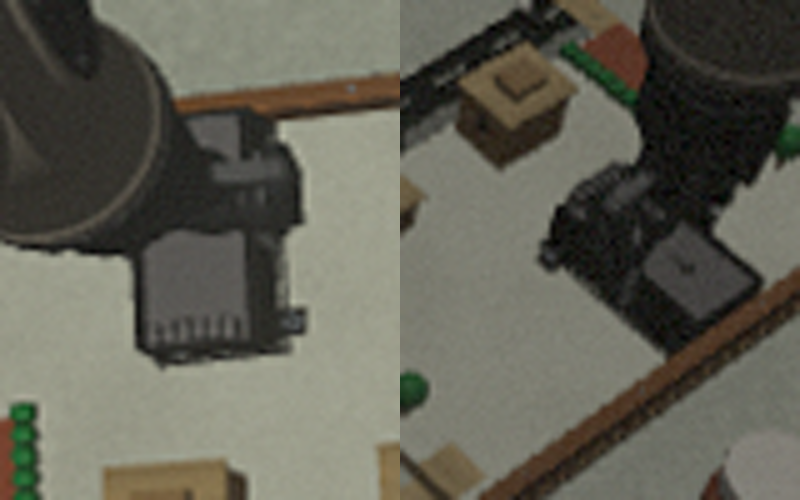

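The final crops show the box seated squarely against the strip at (240,110), its cover shut and its rear foot on the outline's near corners at about (160,364) and (289,351). The push is steady at about 10.5 N with almost no load pressing down.

```bash
python3 -c "
from workcell import order
print(order.job_done())"
```

```text
the job is handed in; nothing more can be done
None
```

I handed in the job with the cover shut and the box flat on its outline, held square against the strip with a steady push of about 10 N; the judge's verdict was not returned.

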